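# Dock the bush tray against its sprung stop and complete it

## Robot

A 6-joint arm with a two-finger parallel gripper is mounted at the origin on a cart in front of the work surface, level with it; the furniture and walls round the work are solid. World frame = base frame: x ahead of the robot, y to its left, z up, the work surface at z = 0. Lengths are in m, angles in rad, forces in N, time in s.
With the tool pointing down it reaches from about 0.35 to 0.775 m from the base axis. Payload 7.3 kg.
Tool frame: the origin (TCP) lies midway between the tips of the shut fingers; the grasp point (between the pads) lies 19 mm behind it (arm.tcp_to_grasp is the distance from the TCP to the grasp point, in m); z points along the fingers, x is the direction in which the jaws open and shut, and the axes are right-handed (so a half turn about z gives the same grasp; the last joint's range is limited). The gripper opens to 92 mm and grips with 3 to 60 N. Pads are 19 mm wide; open, the fingers measure 130 mm over their backs; the gripper's body (75 mm by 190 mm) begins 47 mm behind the grasp point.
Start: joints at [-1.422, 0.342, 1.524, -0, 1.275, -0.146], TCP at [0.153, -0.502, 0.227] pointing down, gripper open.
Joint ranges: [-2.53, 2.53], [-0.77, 2.02], [0.04, 2.7], [-1, 4.14], [0.28, 2.66], [-3.11, 3.11]. Speed limits (rad/s): [2.57, 2.57, 3.14, 3.14, 3.14, 3.14].

## Interface

Orientations are given as a rotation vector (axis times angle).
In Python, from cell import arm gives the robot as it stands. The module is installed in compiled form; this text tells all that it offers.
- The arm moves only by the tool move_arm, never from a script. Its argument "plan" is a list of rows, each a list of 7 numbers: the turn, a rotation vector about the tool's x, y, z in rad, then the shift along the tool's x, y, z in cm, then the finger opening in cm, from 0 to 9.18. A call has 1 to 20 rows; each row shifts and turns the commanded pose from where the row before left it, along the tool's axes as they then stand; what a row does not reach is not made up. A row lasts 1/12 s, in which the tool goes at most 41.7 mm and 7.16 degrees, less where a joint would pass 70% of its speed; a pose out of reach is approached as far as the arm can. A call is refused whole if a number of a shift passes 4.17 or a number of a turn 0.125, either way. A call with a gripper value outside its range is refused whole. The fingers move at their own pace and stop on an object; "squeeze" is the grip in N (left out, the last holds). Time passes only in rows, so rows that do not move let the fingers close. It gives the time, the measured TCP pose, the force and the opening at its end, in the units of the state.
- arm.observe(): the state, without advancing time (a new reading comes with each control period).
- arm.capture(name): name is "side" or "top" or "wrist"; returns the picture (480x640x3 uint8, red, green, blue); there is no depth.
- arm.get_calibration(name): a dict with "vfov" (degrees; the focal length in pixels is half the picture's height over the tangent of half this angle, whatever the lens; pixels are square), "cx", "cy" (the principal point, pixels), "k1" (the pictures are not rectified: a ray, as slopes to the right and down, at radius r is drawn at 1 + k1 r^2 times it, then the intrinsics apply), "rvec" (rotation vector, rad) and "tvec" (3), from world to camera coordinates, as OpenCV has them. Camera axes: x right, y down, z forward; pixel columns grow to the right and rows downward; lengths in m; the calibration is good to about 2 mm. A picture is of the moment at which its call begins: read the wrist's pose just before it. get_calibration takes no time and is no camera call; for the wrist camera it gives the pose at the moment of the call.
- arm.hand_in(): hands the job in, once; it reports no verdict.
Trained networks look in the newest picture that a camera, given by its name, has taken for a name from the list of things; names that differ only in an ending like _2 or _b are one class to them, and where a whole thing is asked for, a point or a joint stands for the part that bears it (a point fixed in the world has none). Each returns a list of dicts, best first, with "score" (0 to 1); they miss things now and then, are a little off and sometimes report something else, mostly with a low value. They report only what shows in the picture. A call takes as long as a camera call.
- arm.spot_in(camera, label): "pixel" ([column, row] in pixels, amid what is visible of it).
- arm.outline_of(camera, label): "mask" (480x640 bool, what is visible of it) and "pixel" ([column, row] in pixels, amid what is visible of it).
The state is a dict: "clock": time; "joint_positions": joint angles; "joint_vel": joint speeds; "tau": joint torques, N m; "tcp_pos": TCP position; "ee_rot": TCP orientation; "contact_force": force on the tool from outside, world axes, zero at the start; "wrist_torque": the same for the moment, N m; "gripper_width": finger opening in m.
Only numpy, scipy, OpenCV 4.12 (cv2) and the standard library are available. Lean on these libraries where they do the work, as an engineer would, in place of code of your own. Each camera call takes 0.05 s, during which the arm holds its last target.

## Task

Hook your fingertips behind the far wall of the blue tray and drag it flat along the desk into the dock, between the two rails, until it bears on the orange sprung stop with about 10 N over and above the tray's own drag (never more than 15 N on the stop); the stop's setting differs every time, so feel for it. Then stand the loose steel bush upright in the tray's empty middle pocket, with the tray left squarely between the rails and still touching the stop. Keep the other two bushes in their pockets and do not disturb the hex keys or the blue screwdriver.

Things in the scene. Friction and masses are not known exactly. Their poses are not given: they have to be found in the camera images.
- dock: Fixed low dock near the desk's front edge. Origin: on the desk under the middle of its dark crossbar (24 by 200 by 24 mm high). +x points away from the robot, out of the open mouth; y to the left. Two aluminium rails, 18 mm high, run along +x to 86 mm with inner faces at y = +-88 mm, then flare outward to x = 116, y = +-105 mm.
- stop_zone (a point): Point fixed to the dock, in the middle of the range over which the sprung stop can be set. The stop, an orange buffer 90 mm wide, 4 to 20 mm above the desk, has its relaxed front face 39 to 79 mm from the dock's origin along x (20 mm either side of this point); the setting is not reported. It gives about 1 mm per 6 N and springs back; its carrier stays put.
- tray: Loose blue tray, 110 (x) by 160 (y) by 30 mm high, 0.4 to 0.75 kg. Origin: centre of its underside; x points to its far wall, y left. A black insert fills it to 28 mm, so the 4 mm walls cannot be pinched. Takes 2 to 5 N to slide. Starts beyond the dock's mouth, turned up to 0.18 rad and up to 25 mm off the dock's axis. Touching the relaxed stop its origin is at 94 to 134 mm in the dock's x.
- far_lip: The tray's far wall, part of the tray, with a bright rim: 4 mm thick, 156 mm long, 30 mm high. Origin: on the desk, under the middle of the wall's thickness; the outer face is 2 mm further along its +x. The fingertips hook behind this outer face.
- lip_mid (a point): Middle of the outer face of the tray's far wall, 15 mm above the desk. Axes as the tray's.
- pocket (a point): Centre of the floor of the tray's empty middle pocket (26 mm wide, 10 mm deep; its mouth lies 10 mm above this point). Axes as the tray's.
- bush_mid (a point): Centre of the loose steel-grey bush that stands upright on the desk to the right of the tray: 20 mm in diameter, 26 mm tall, 40 g. The point is 13 mm above its foot; z is its axis.
- bush_tan: Tan bush, 18 mm in diameter, 22 mm tall, standing in the tray's left pocket. Origin: centre of its foot.
- ring_brass: Short brass-coloured ring, 22 mm in diameter, 18 mm tall, standing in the tray's right pocket. Origin: centre of its foot.
- hex_mid (a point): Middle of the orange folding hex key set, 38 by 100 by 23 mm, lying on the desk beyond the loose bush; not to be disturbed.
- driver_mid (a point): Middle of the blue screwdriver, 177 mm long, 25 mm thick, lying on the desk to the left of the dock; not to be disturbed.

How it is judged:
On the way, in this order (a step that is already met when the one before it is completed fails the run):
1. the tray, hooked by the fingers behind its far wall, bears on the stop with more than 6 N, squarely between the rails (contact force between tray and dock above 6 N and contact force between the fingers and far_lip above 4 N and x of tray in the frame of dock below 0.135 m and angle between the x axis of tray and the x axis of dock, either way round below 0.09 rad), for 0.3 s.
2. the steel bush stands in the middle pocket (horizontal distance between bush_mid and pocket below 0.006 m and z of bush_mid in the frame of tray below 0.034 m), for 0.2 s.
At the end, for the whole second after the job is handed in: The tray rests between the rails, within 0.09 rad of square and touching the stop (its origin no more than 135 mm from the dock's origin along x); the steel bush stands upright (within 0.15 rad) on the floor of the empty middle pocket, within 6 mm of its centre; all at rest (all of step 2 and contact force between tray and dock above 0.05 N and x of tray in the frame of dock below 0.135 m and angle between the x axis of tray and the x axis of dock, either way round below 0.09 rad and angle between bush_mid's own z axis and vertical below 0.15 rad and linear speed of tray below 0.01 m/s).
It fails at once if the tray presses on the dock with more than 15 N (contact force between tray and dock above 15 N).
It fails at once if the tray is tipped or lifted off the desk (angle between tray's own z axis and vertical above 0.1 rad or height (world z) of tray above 0.012 m).
It fails at once if a bush leaves its own pocket (z of any of bush_tan, ring_brass in the frame of tray above 0.026 m).
It fails at once if the hex keys or the screwdriver are shifted by more than 15 mm (distance of any of hex_mid, driver_mid from where it was at the start of the episode above 0.015 m).
It also fails if it takes over 56 s, if anything falls off the work surface, if the arm or the gripper's body presses on something with over 40 N, if the wrist force passes 120 N, or if a joint passes its speed limit or range.

## Working session

There is one attempt and no reset: what is moved stays moved. The work goes in short steps, Python scripts to look and compute and a tool call to move; the robot and the scene stay as the last step left them, time stands still between calls to the robot, and variables do not carry over. Pictures are saved under pics/ and viewed, and the job is handed in when it is done.

Besides the shell and the picture viewer there is one more tool, called after "Call:" as name(argument=value, ...) on one line, values as JSON. move_arm: Moves the arm, as the interface text tells. Its arguments: {"type":"object","properties":{"plan":{"type":"array","items":{"type":"array","items":{"type":"number"}}},"squeeze":{"type":"number"}},"required":["plan"]}

```bash
mkdir -p pics; ls
python3 - <<'E'
from cell import arm
import cv2,numpy as np
s=arm.observe(); print(s)
for n in ("side","top","wrist"):
    c=arm.get_calibration(n);print(n,c)
    im=arm.capture(n);cv2.imwrite(f'pics/a_{n}.png',im[:,:,::-1])
E
```

```text
pics
{'clock': 0.0, 'joint_positions': array([-1.42202389e+00,  3.42738318e-01,  1.52502623e+00, -1.66780582e-05,
        1.27542821e+00, -1.45999803e-01]), 'joint_vel': array([-0.00027153, -0.00228147,  0.00011995,  0.00060672,  0.0002099 ,
        0.00085363]), 'tau': array([ 1.41525859e-03, -4.31232297e+01, -2.44225538e+01,  7.18342862e-02,
        5.59650629e-02, -1.44923843e-04]), 'tcp_pos': array([ 0.15247729, -0.50192917,  0.22603367]), 'ee_rot': array([-2.52268846e+00,  1.87045907e+00,  1.79678759e-03]), 'contact_force': array([ 0.20342852, -0.26676365,  0.17710296]), 'wrist_torque': array([ 0.0140003 , -0.02516842,  0.03892847]), 'gripper_width': 0.09217072858501713}
side {'vfov': 53.925058827703054, 'cx': 323.3919368192193, 'cy': 244.28763094731974, 'k1': -0.08638928256736228, 'rvec': array([ 0.39601812, -2.65441616,  1.3123641 ]), 'tvec': array([ 5.46495119e-01, -9.32647113e-04,  9.38455451e-01])}
top {'vfov': 45.326923633889606, 'cx': 324.24849314977666, 'cy': 229.36862486648056, 'k1': 0.005172102716701792, 'rvec': array([ 2.02163587, -2.21757488,  0.22669344]), 'tvec': array([0.26741857, 0.48358135, 0.86490584])}
wrist {'vfov': 63.276036047539314, 'cx': 314.2904078342066, 'cy': 240.3756495190109, 'k1': 0.020040507007390428, 'rvec': array([-2.35012791,  1.74204748,  0.22882409]), 'tvec': array([-0.52520207, -0.03158844,  0.39002842])}
```

View pics/a_top.png

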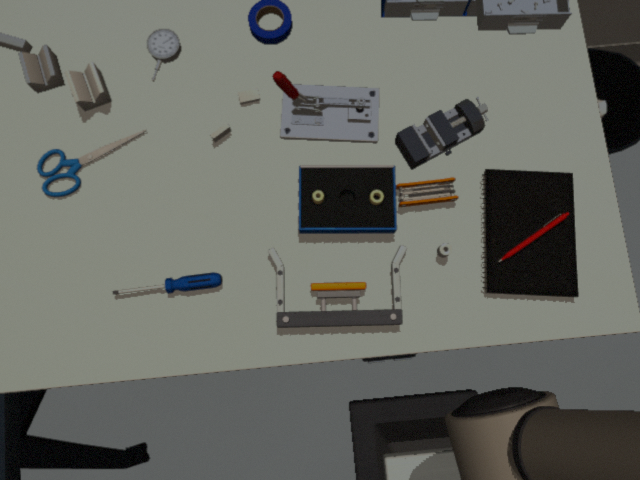

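View pics/a_side.png

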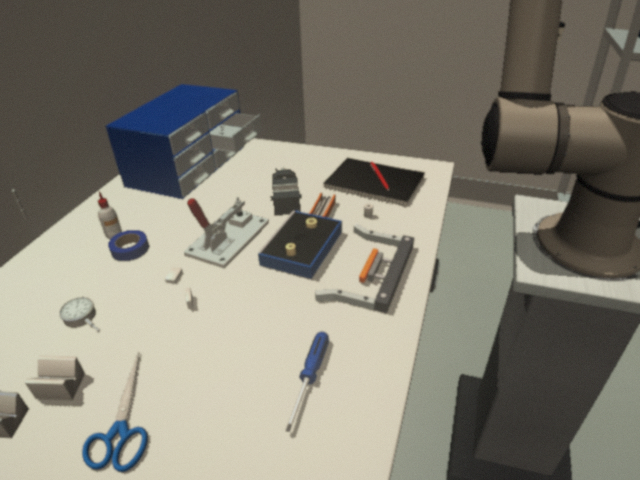

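View pics/a_wrist.png

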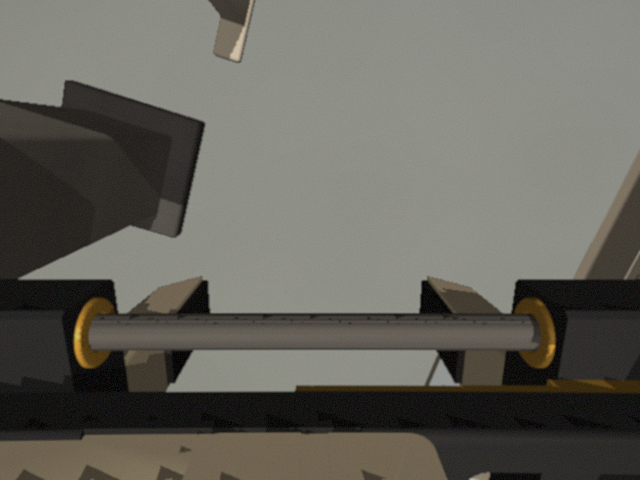

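```bash
cat > h.py <<'E'
from cell import arm
import cv2,numpy as np
from scipy.optimize import minimize
from scipy.spatial.transform import Rotation as Ro
def proj(c,P):
    P=np.atleast_2d(P); X=P@Ro.from_rotvec(c['rvec']).as_matrix().T+c['tvec']
    a=X[:,:2]/X[:,2:]; r2=(a**2).sum(1,keepdims=True)
    f=240/np.tan(np.radians(c['vfov'])/2)
    return a*(1+c['k1']*r2)*f+[c['cx'],c['cy']]
def unproj(c,px,z):
    f=240/np.tan(np.radians(c['vfov'])/2)
    d=(np.array(px,float)-[c['cx'],c['cy']])/f; a=d.copy()
    for _ in range(20): a=d/(1+c['k1']*(a@a))
    R=Ro.from_rotvec(c['rvec']).as_matrix(); v=R.T@np.r_[a,1]; o=-R.T@c['tvec']
    return o+v*(z-o[2])/v[2]
def box(lx,ly,z0,z1,x0=0):
    return np.array([[x0+sx*lx/2,sy*ly/2,z] for sx in(-1,1) for sy in(-1,1) for z in(z0,z1)])
def place(P,p):
    c,s=np.cos(p[2]),np.sin(p[2]); return np.c_[P[:,0]*c-P[:,1]*s+p[0],P[:,0]*s+P[:,1]*c+p[1],P[:,2]]
def fitbox(B,p0,masks,cals):
    S=4
    def cost(p):
        t=0
        for m,c in zip(masks,cals):
            h=cv2.convexHull(proj(c,place(B,p)).astype(np.float32))
            r=np.zeros(m.shape,np.uint8); cv2.fillConvexPoly(r,np.round(h*16).astype(np.int32),1,shift=4)
            t+=(r.astype(bool)^m).sum()
        return t
    b=minimize(cost,p0,method='Nelder-Mead',options=dict(initial_simplex=np.array([p0,p0+np.r_[.02,0,0],p0+np.r_[0,.02,0],p0+np.r_[0,0,.1]]),maxiter=300,xatol=1e-4,fatol=.5))
    b=minimize(cost,b.x,method='Nelder-Mead',options=dict(initial_simplex=np.array([b.x,b.x+np.r_[.004,0,0],b.x+np.r_[0,.004,0],b.x+np.r_[0,0,.03]]),maxiter=300,xatol=1e-4,fatol=.5))
    return b.x,b.fun
E
python3 - <<'E'
from h import *
M={}
for n in("top","side"):
    arm.capture(n); c=arm.get_calibration(n)
    for l in("tray","dock","far_lip","bush_mid","hex_mid"):
        o=arm.outline_of(n,l)
        if not o: print(n,l,'none');continue
        o=o[0]; M[n+l]=o['mask']; ys,xs=np.where(o['mask'])
        z=dict(tray=.015,dock=.012,far_lip=.03,bush_mid=.013,hex_mid=.011)[l]
        print(n,l,round(o['score'],2),np.round(o['pixel'],1),o['mask'].sum(),xs.min(),xs.max(),ys.min(),ys.max(),unproj(c,o['pixel'],z).round(4))
np.savez('m0.npz',**M)
cs=[arm.get_calibration(n) for n in("top","side")]
T=box(.11,.16,0,.03)
p0=np.r_[unproj(cs[0],(347,198),.03)[:2],0]
for ix in([0,1],[0],[1]):
    print(ix,fitbox(T,p0,[M[("top","side")[i]+"tray"] for i in ix],[cs[i] for i in ix]))
for px in[(277,326),(402,324),(402,310),(277,311)]: print('bar',px,unproj(cs[0],px,.024).round(4))
for px in[(311,283),(365,282),(365,291),(311,292)]: print('stop',px,unproj(cs[0],px,.02).round(4))
for px in[(283,300),(394,298),(281,272),(397,270)]: print('rail',px,unproj(cs[0],px,.018).round(4))
print(arm.observe()['clock'])
E
```

```text
top tray 0.79 [349.2 198.5] 6416 299 396 165 233 [0.5613 0.1747 0.015 ]
top dock 0.78 [338.5 313.4] 3864 268 406 245 327 [0.3744 0.2108 0.012 ]
top far_lip 0.59 [349.3 165.4] 266 301 392 165 167 [0.6138 0.1699 0.03  ]
top bush_mid 0.69 [443.2 245.9] 137 437 450 244 256 [0.4678 0.0289 0.013 ]
top hex_mid 0.87 [429.6 189.5] 1280 396 458 177 206 [0.5655 0.0384 0.011 ]
side tray 0.73 [299.8 243.8] 3456 258 341 211 278 [0.5643 0.1823 0.015 ]
side dock 0.65 [378.3 275.2] 3156 314 414 224 313 [0.3958 0.2284 0.012 ]
side far_lip 0.56 [279.4 225.4] 4 280 282 226 227 [0.618  0.1538 0.03  ]
side bush_mid 0.57 [364.5 211.9] 112 364 372 204 217 [0.4689 0.0329 0.013 ]
side hex_mid 0.73 [321.1 204.5] 357 311 334 195 216 [0.5699 0.027  0.011 ]
[0, 1] (array([ 0.56080357,  0.17802762, -0.09329288]), np.float64(814.0))
[0] (array([ 0.56053644,  0.17990566, -0.0890179 ]), np.float64(368.0))
[1] (array([ 0.5643392 ,  0.17515239, -0.0977491 ]), np.float64(345.0))
bar (277, 326) [0.3631 0.3097 0.024 ]
bar (402, 324) [0.348 0.113 0.024]
bar (402, 310) [0.3697 0.1104 0.024 ]
bar (277, 311) [0.3865 0.3079 0.024 ]
stop (311, 283) [0.4262 0.2504 0.02  ]
stop (365, 282) [0.4198 0.1638 0.02  ]
stop (365, 291) [0.4054 0.1653 0.02  ]
stop (311, 292) [0.4118 0.2517 0.02  ]
rail (283, 300) [0.4034 0.2975 0.018 ]
rail (394, 298) [0.3902 0.12   0.018 ]
rail (281, 272) [0.4487 0.2972 0.018 ]
rail (397, 270) [0.4346 0.1099 0.018 ]
0.75
```

Run:
```python
import cv2
im=cv2.imread('pics/a_top.png')[130:340,220:470]
cv2.imwrite('pics/b.png',cv2.resize(im,None,fx=2.85,fy=2.85,interpolation=cv2.INTER_CUBIC)[:600,:800])
```

```text
(no output)
```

View pics/b.png

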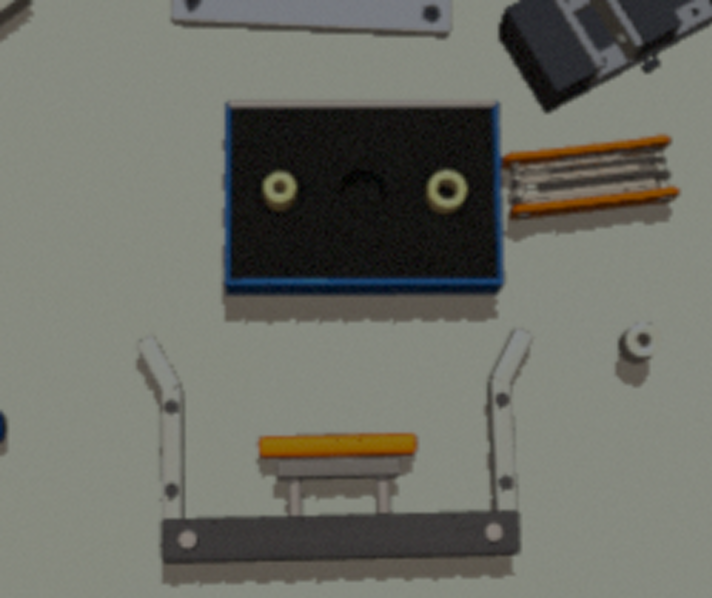

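Run:
```python
from h import *
c=arm.get_calibration('top')
for q in[(226,102),(499,103),(502,281),(226,281)]:
    print('tray',unproj(c,np.array(q)/2.85+[220,130],.03).round(4))
for q in[(175,22),(450,33)]: print('clamp',unproj(c,np.array(q)/2.85+[220,130],.01).round(4))
for q in[(548,110)]: print('vise',[unproj(c,np.array(q)/2.85+[220,130],z).round(4) for z in(0,.05)])
for q in[(183,505),(183,390),(492,500),(490,380)]: print('rail in',unproj(c,np.array(q)/2.85+[220,130],.018).round(4))
R=Ro.from_rotvec(arm.observe()['ee_rot']).as_matrix();print(R.round(3))
```

```text
tray [0.6207 0.2525 0.03  ]
tray [0.6056 0.0944 0.03  ]
tray [0.5004 0.105  0.03  ]
tray [0.5148 0.2614 0.03  ]
clamp [0.68  0.279 0.01 ]
clamp [0.658  0.1153 0.01  ]
vise [array([0.6078, 0.0607, 0.    ]), array([0.5928, 0.0703, 0.05  ])]
rail in [0.3918 0.2964 0.018 ]
rail in [0.4566 0.2913 0.018 ]
rail in [0.3786 0.1236 0.018 ]
rail in [0.4462 0.1168 0.018 ]
[[ 0.291 -0.957 -0.   ]
 [-0.957 -0.291 -0.   ]
 [ 0.     0.    -1.   ]]
```

Call:
move_arm(plan=[[0,0,0.1,0,0,0,9.18],[0,0,0.1,0,0,0,9.18],[0,0,0.1,0,0,0,9.18],[0,0,0.089,0,0,0,9.18],[0,0,0,-3.28,-1.88,0,9.18],[0,0,0,-3.28,-1.88,0,9.18],[0,0,0,-3.28,-1.88,0,9.18],[0,0,0,-3.28,-1.88,0,9.18],[0,0,0,-3.28,-1.88,0,9.18],[0,0,0,-3.28,-1.88,0,9.18],[0,0,0,-3.28,-1.88,0,9.18],[0,0,0,-3.28,-1.88,0,9.18],[0,0,0,-3.28,-1.88,0,9.18],[0,0,0,-3.28,-1.88,0,9.18],[0,0,0,-3.28,-1.88,0,9.18],[0,0,0,-3.28,-1.88,0,9.18],[0,0,0,-3.28,-1.88,0,9.18],[0,0,0,-3.28,-1.88,0,9.18],[0,0,0,-3.28,-1.88,0,9.18],[0,0,0,-3.28,-1.88,0,9.18]])

```text
clock: 2.42
tcp_pos: [0.5022, -0.0063, 0.2269]
ee_rot: [-2.115, 2.323, -0.001]
contact_force: [0.4, -1.1, -0.2]
gripper_width: 0.0916
```

Call:
move_arm(plan=[[0,0,0,-3.25,-1.88,0,9.18],[0,0,0,-3.25,-1.88,0,9.18],[0,0,0,-3.25,-1.88,0,9.18],[0,0,0,-3.25,-1.88,0,9.18],[0,0,0,-3.25,-1.88,0,9.18],[0,0,0,-3.25,-1.88,2,9.18],[0,0,0,0,0,4,9.18],[0,0,0,0,0,2,9.18],[0,0,0,0,0,0,9.18],[0,0,0,0,0,0,9.18]])

```text
clock: 3.25
tcp_pos: [0.6311, 0.1746, 0.1463]
ee_rot: [2.113, -2.322, -0.002]
contact_force: [0.4, 0.4, -0.0]
gripper_width: 0.0917
```

Run:
```python
from h import *
s=arm.observe();print(s['tcp_pos'].round(4),Ro.from_rotvec(s['ee_rot']).as_matrix().round(3),s['contact_force'].round(2))
c=arm.get_calibration('wrist');cv2.imwrite('pics/c_w.png',arm.capture('wrist')[:,:,::-1])
cv2.imwrite('pics/c_s.png',arm.capture('side')[:,:,::-1])
print(c)
```

```text
[0.6311 0.1746 0.1463] [[-0.094 -0.996 -0.003]
 [-0.996  0.094 -0.001]
 [ 0.001  0.003 -1.   ]] [ 0.37  0.38 -0.  ]
{'vfov': 63.276036047539314, 'cx': 314.2904078342066, 'cy': 240.3756495190109, 'k1': 0.020040507007390428, 'rvec': array([-1.98605206,  2.18252165,  0.2864336 ]), 'tvec': array([0.2324791 , 0.57988082, 0.47079166])}
```

View pics/c_w.png

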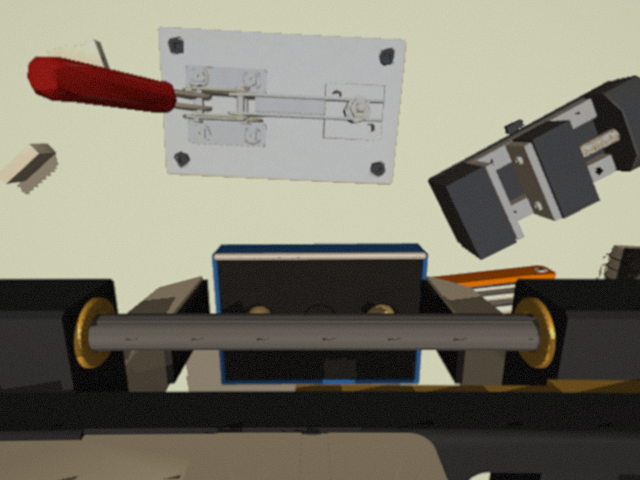

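View pics/c_s.png

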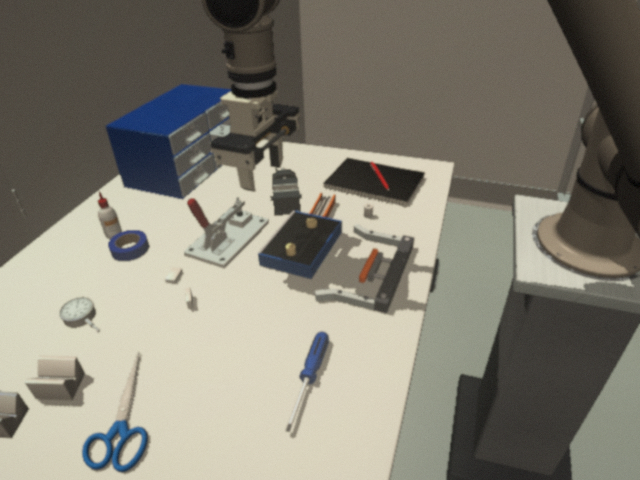

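Run:
```python
from h import *
c=arm.get_calibration('wrist')
for q,z in[((214,254),.03),((427,253),.03),((216,245.5),0),((423,244),0),((165,175),.01),((393,184),.01),((480,258),0.0),((480,258),0.05)]: print(q,unproj(c,q,z).round(4))
im=cv2.imread('pics/c_w.png')[225:275,190:450];cv2.imwrite('pics/c_z.png',cv2.resize(im,None,fx=3,fy=6,interpolation=cv2.INTER_CUBIC))
```

```text
(214, 254) [0.6258 0.2496 0.03  ]
(427, 253) [0.6116 0.0921 0.03  ]
(216, 245.5) [0.6246 0.2557 0.    ]
(423, 244) [0.6099 0.087  0.    ]
(165, 175) [0.6853 0.2823 0.01  ]
(393, 184) [0.6624 0.1111 0.01  ]
(480, 258) [0.5935 0.0407 0.    ]
(480, 258) [0.6111 0.0613 0.05  ]
```

View pics/c_z.png

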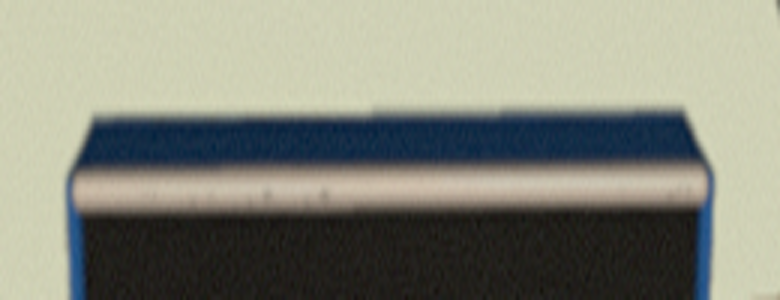

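Call:
move_arm(plan=[[0,0,0,0,-0.8,0,9.18],[0,0,0,0,0,3,9.18],[0,0,0,0,0,3,9.18],[0,0,0,0,0,3,9.18],[0,0,0,0,0,2,9.18],[0,0,0,0,0,1.5,9.18],[0,0,0,0,0,1,9.18],[0,0,0,0,0,0.4,9.18],[0,0,0,0,0,0,9.18],[0,0,0,0,0,0,9.18],[0,0,0,0,0,0,9.18]])

```text
clock: 4.27
tcp_pos: [0.6407, 0.1741, 0.0099]
ee_rot: [-2.113, 2.322, -0.003]
contact_force: [-0.3, 1.1, 0.9]
gripper_width: 0.0917
```

Run:
```python
from h import *
s=arm.observe();print(s['tcp_pos'].round(4),s['contact_force'].round(2),s['wrist_torque'].round(2))
cv2.imwrite('pics/d_w.png',arm.capture('wrist')[:,:,::-1])
a=cv2.imread('pics/d_w.png');t=arm.capture('top')[:,:,::-1]
cv2.imwrite('pics/d.png',np.vstack([cv2.resize(a[150:350],(800,250)),cv2.resize(t[120:345,250:500],(389,350))if 0 else cv2.resize(t[120:330,200:500],(500,350)).__class__(0) if 0 else np.pad(cv2.resize(t[120:330,200:500],(500,350)),((0,0),(0,300),(0,0)))]))
```

```text
[0.6407 0.1741 0.0099] [-0.27  1.11  0.85] [ 0.05  0.02 -0.  ]
```

View pics/d.png

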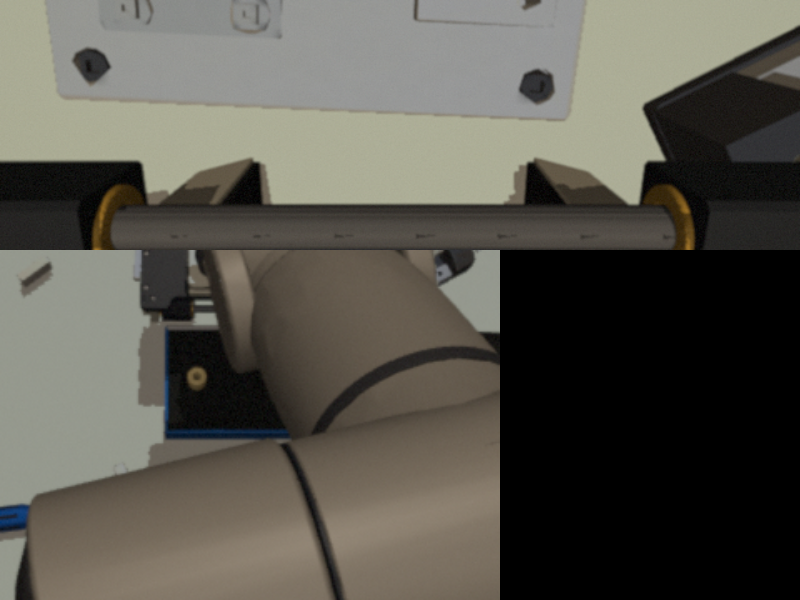

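Call:
move_arm(plan=[[0,0,0,0,0.3,0.3,9.18],[0,0,0,0,0.3,0,9.18],[0,0,0,0,0.3,0,9.18],[0,0,0,0,0.2,0,9.18],[0,0,0,0,0.2,0,9.18],[0,0,0,0,0.2,0,9.18],[0,0,0,0,0.2,0,9.18],[0,0,0,0,0.2,0,9.18]])

```text
clock: 5.03
tcp_pos: [0.621, 0.1757, 0.0052]
ee_rot: [-2.114, 2.323, -0.001]
contact_force: [3.9, -1.2, -2.4]
gripper_width: 0.0915
```

Call:
move_arm(plan=[[0,0,0,-0.1,0.3,0,9.18],[0,0,0,-0.1,0.3,0,9.18],[0,0,0,-0.1,0.3,0,9.18],[0,0,0,-0.1,0.3,0,9.18],[0,0,0,-0.1,0.3,0,9.18],[0,0,0,-0.1,0.3,0,9.18],[0,0,0,-0.1,0.3,0,9.18],[0,0,0,-0.1,0.3,0,9.18],[0,0,0,-0.1,0.3,0,9.18],[0,0,0,-0.1,0.3,0,9.18]])

```text
clock: 5.87
tcp_pos: [0.5916, 0.1886, 0.0052]
ee_rot: [-2.114, 2.323, -0.001]
contact_force: [5.3, -1.0, -1.0]
gripper_width: 0.0917
```

```bash
cat > look.py <<'E'
import sys
from h import *
t=sys.argv[1]
s=arm.observe();print(s['clock'],s['tcp_pos'].round(4),s['contact_force'].round(2),s['wrist_torque'].round(2))
a=arm.capture('side')[:,:,::-1];b=arm.capture('top')[:,:,::-1]
cv2.imwrite(f'pics/{t}_s.png',a);cv2.imwrite(f'pics/{t}_t.png',b)
A=cv2.resize(a[170:340,220:450],(400,296),interpolation=cv2.INTER_CUBIC)
B=cv2.resize(b[150:340,240:480],(400,317)[:2],interpolation=cv2.INTER_CUBIC)
A=cv2.resize(a[170:340,220:450],None,fx=1.74,fy=1.74,interpolation=cv2.INTER_CUBIC)
B=cv2.resize(b[140:340,240:480],None,fx=3,fy=3,interpolation=cv2.INTER_CUBIC)
cv2.imwrite(f'pics/{t}_tc.png',B)
cv2.imwrite(f'pics/{t}_sc.png',cv2.resize(a[170:340,220:450],None,fx=3.4,fy=3.4,interpolation=cv2.INTER_CUBIC))
E
python3 look.py e
```

```text
5.8667 [0.5916 0.1886 0.0052] [ 5.32 -1.   -1.02] [-0.23 -0.67  0.1 ]
```

View pics/e_tc.png

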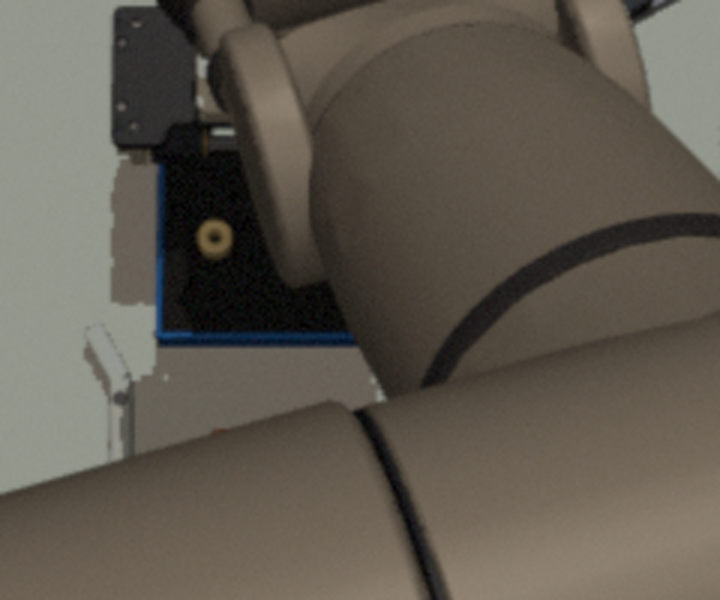

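View pics/e_sc.png

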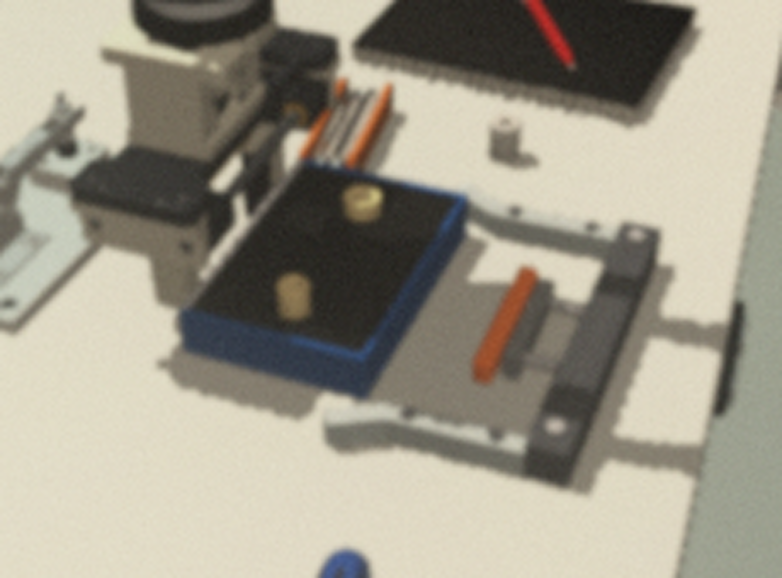

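Run:
```python
from h import *
c=arm.get_calibration('top')
D=np.array([.3668,.2103]);a=-.078;R=np.array([[np.cos(a),-np.sin(a)],[np.sin(a),np.cos(a)]])
for q,z in[((158,335),.03),((159,165),.03),((132,385),.018),((128,455),.018)]:
    p=unproj(c,np.array(q)/3+[240,140],z); print(q,p.round(4),((p[:2]-D)@R).round(4))
for p in[(.5148,.2614),(.6207,.2525)]:print(((np.array(p)-D)@R).round(4))
```

```text
(158, 335) [0.4781 0.2752 0.03  ] [0.1059 0.0734]
(159, 165) [0.5718 0.267  0.03  ] [0.2    0.0725]
(132, 385) [0.4542 0.2919 0.018 ] [0.0807 0.0881]
(128, 455) [0.4167 0.297  0.018 ] [0.043  0.0903]
[0.1436 0.0625]
[0.2498 0.0619]
```

Call:
move_arm(plan=[[0,0,-0.004,-0.08,0.3,0,9.18],[0,0,-0.004,-0.08,0.3,0,9.18],[0,0,-0.004,-0.08,0.3,0,9.18],[0,0,-0.004,-0.08,0.3,0,9.18],[0,0,0,-0.08,0.3,0,9.18],[0,0,0,-0.08,0.3,0,9.18],[0,0,0,-0.06,0.3,0,9.18],[0,0,0,-0.06,0.3,0,9.18],[0,0,0,0,0.3,0,9.18],[0,0,0,0,0.3,0,9.18],[0,0,0,0,0.2,0,9.18]])

```text
clock: 6.88
tcp_pos: [0.5601, 0.1973, 0.0052]
ee_rot: [-2.133, 2.306, -0.0]
contact_force: [5.2, 0.0, -0.7]
gripper_width: 0.0916
```

```bash
python3 look.py f
```

```text
6.8833 [0.5601 0.1973 0.0052] [ 5.23  0.02 -0.74] [-0.02 -0.77  0.06]
```

View pics/f_tc.png

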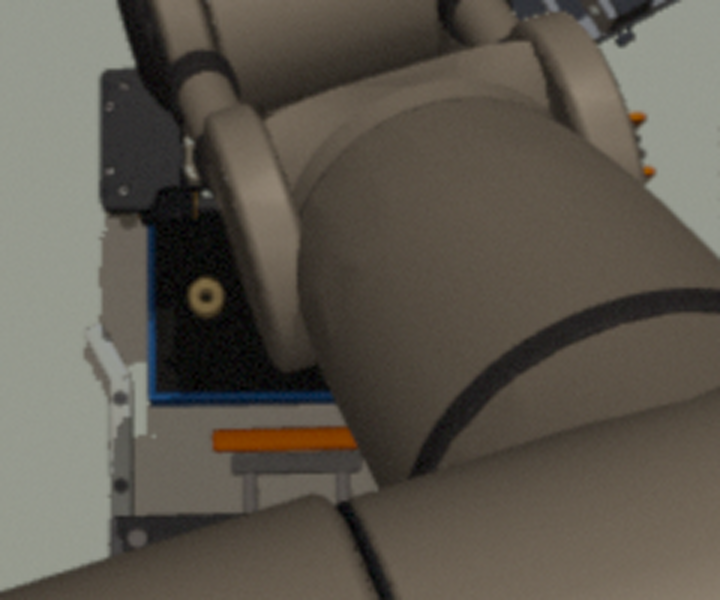

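View pics/f_sc.png

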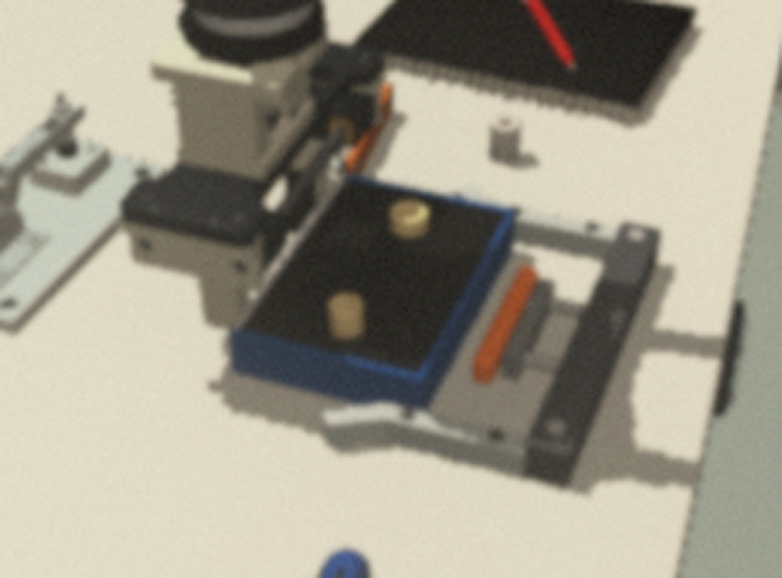

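Run:
```python
from h import *
c=arm.get_calibration('top')
D=np.array([.3668,.2103]);a=-.078;R=np.array([[np.cos(a),-np.sin(a)],[np.sin(a),np.cos(a)]])
for q,z in[((150,394),.03),((149,228),.03),((132,385),.018),((131,455),.018),((213,430),.02),((355,428),.02)]:
    p=unproj(c,np.array(q)/3+[240,140],z); print(q,p.round(4),((p[:2]-D)@R).round(4))
print(Ro.from_rotvec(arm.observe()['ee_rot']).as_matrix().round(3))
```

```text
(150, 394) [0.4468 0.282  0.03  ] [0.0742 0.0778]
(149, 228) [0.5371 0.2753 0.03  ] [0.1648 0.078 ]
(132, 385) [0.4542 0.2919 0.018 ] [0.0807 0.0881]
(131, 455) [0.4166 0.2954 0.018 ] [0.043  0.0887]
(213, 430) [0.4257 0.2504 0.02  ] [0.0556 0.0446]
(355, 428) [0.4197 0.1745 0.02  ] [ 0.0556 -0.0315]
[[-0.078 -0.997 -0.001]
 [-0.997  0.078  0.   ]
 [-0.     0.001 -1.   ]]
```

Call:
move_arm(plan=[[0,0,0,-0.04,0.2,0,9.18],[0,0,0,-0.04,0.2,0,9.18],[0,0,0,0,0.2,0,9.18],[0,0,0,0,0.2,0,9.18],[0,0,0,0,0.2,0,9.18],[0,0,0,0,0.2,0,9.18],[0,0,0,0,0.1,0,9.18],[0,0,0,0,0.1,0,9.18]])

```text
clock: 7.65
tcp_pos: [0.5467, 0.199, 0.0052]
ee_rot: [-2.132, 2.306, -0.001]
contact_force: [5.2, -0.4, -0.8]
gripper_width: 0.0918
```

Call:
move_arm(plan=[[0,0,0,0,0.05,0,9.18],[0,0,0,0,0.05,0,9.18],[0,0,0,0,0.05,0,9.18],[0,0,0,0,0.05,0,9.18]])

```text
clock: 7.98
tcp_pos: [0.5454, 0.1992, 0.0052]
ee_rot: [-2.132, 2.305, -0.002]
contact_force: [7.9, -0.6, -1.9]
gripper_width: 0.0922
```

Call:
move_arm(plan=[[0,0,0,0,0.05,0,9.18],[0,0,0,0,0.05,0,9.18],[0,0,0,0,0.05,0,9.18]])

```text
clock: 8.23
tcp_pos: [0.5448, 0.1993, 0.0054]
ee_rot: [-2.132, 2.304, -0.004]
contact_force: [10.0, -1.3, -2.7]
gripper_width: 0.092
```

Call:
move_arm(plan=[[0,0,0,0,0.05,0,9.18],[0,0,0,0,0.05,0,9.18],[0,0,0,0,0,0,9.18]])

```text
clock: 8.48
tcp_pos: [0.5445, 0.1993, 0.0056]
ee_rot: [-2.131, 2.303, -0.006]
contact_force: [11.4, -0.9, -3.2]
gripper_width: 0.0919
```

Call:
move_arm(plan=[[0,0,0,0,0.05,0,9.18],[0,0,0,0,0,0,9.18]])

```text
clock: 8.65
tcp_pos: [0.5443, 0.1994, 0.0057]
ee_rot: [-2.131, 2.302, -0.006]
contact_force: [12.1, -1.5, -3.3]
gripper_width: 0.092
```

Call:
move_arm(plan=[[0,0,0,0,0.05,0,9.18],[0,0,0,0,0.05,0,9.18],[0,0,0,0,0,0,9.18]])

```text
clock: 8.9
tcp_pos: [0.544, 0.1994, 0.0059]
ee_rot: [-2.13, 2.301, -0.008]
contact_force: [12.6, -2.0, -3.8]
gripper_width: 0.0919
```

Call:
move_arm(plan=[[0,0,0,0,0.05,0,9.18],[0,0,0,0,0.03,0,9.18],[0,0,0,0,0,0,9.18],[0,0,0,0,0,0,9.18],[0,0,0,0,0,0,9.18],[0,0,0,0,0,0,9.18]])

```text
clock: 9.4
tcp_pos: [0.5437, 0.1994, 0.0061]
ee_rot: [-2.13, 2.3, -0.009]
contact_force: [13.9, -1.3, -2.5]
gripper_width: 0.0918
```

```bash
python3 look.py g
```

```text
9.4 [0.5437 0.1994 0.0061] [13.86 -1.33 -2.53] [-0.33 -2.26  0.52]
```

View pics/g_tc.png

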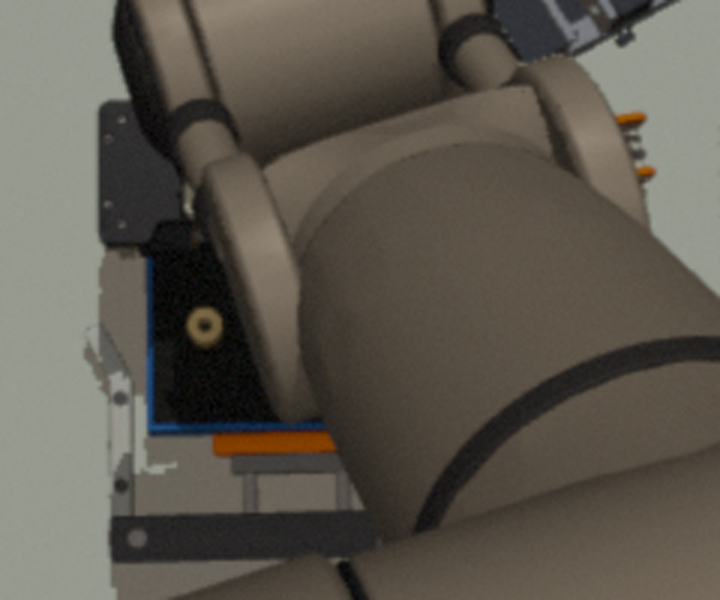

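View pics/g_sc.png

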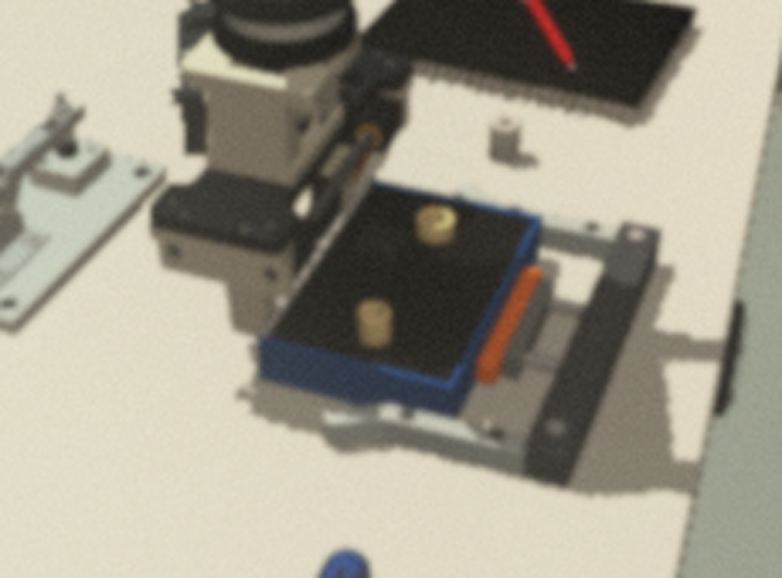

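Call:
move_arm(plan=[[0,0,0,0,0.04,0,9.18],[0,0,0,0,0.04,0,9.18],[0,0,0,0,0,0,9.18],[0,0,0,0,0,0,9.18],[0,0,0,0,0,0,9.18],[0,0,0,0,0,0,9.18]])

```text
clock: 10.0
tcp_pos: [0.5435, 0.1995, 0.0063]
ee_rot: [-2.129, 2.3, -0.01]
contact_force: [15.3, -1.8, -2.0]
gripper_width: 0.0915
```

Call:
move_arm(plan=[[0,0,0,0,-0.1,0,9.18],[0,0,0,0,-0.1,0,9.18],[0,0,0,0,-0.1,0,9.18],[0,0,0,0,-0.1,0,9.18],[0,0,0,0,-0.1,0,9.18],[0,0,0,0,-0.1,0,9.18],[0,0,0,0,-0.1,0,9.18],[0,0,0,0,-0.1,0,9.18],[0,0,0,0,-0.2,0,9.18],[0,0,0,0,-0.3,0,9.18],[0,0,0,0,-0.3,0,9.18],[0,0,0,0,0,0,9.18],[0,0,0,0,0,-1,9.18],[0,0,0,0,0,-3,9.18],[0,0,0,0,0,-4,9.18],[0,0,0,0,0,-4,9.18],[0,0,0,0,0,-2,9.18],[0,0,0,0,0,0,9.18]])

```text
clock: 11.5
tcp_pos: [0.5575, 0.1991, 0.1517]
ee_rot: [-2.127, 2.3, -0.009]
contact_force: [1.0, 0.1, 0.7]
gripper_width: 0.0916
```

```bash
python3 look.py i
python3 - <<'E'
from h import *
cv2.imwrite('pics/i_w.png',arm.capture('wrist')[:,:,::-1])
E
```

```text
11.5 [0.5575 0.1991 0.1517] [1.01 0.1  0.72] [ 0.04 -0.02 -0.05]
```

View pics/i_tc.png

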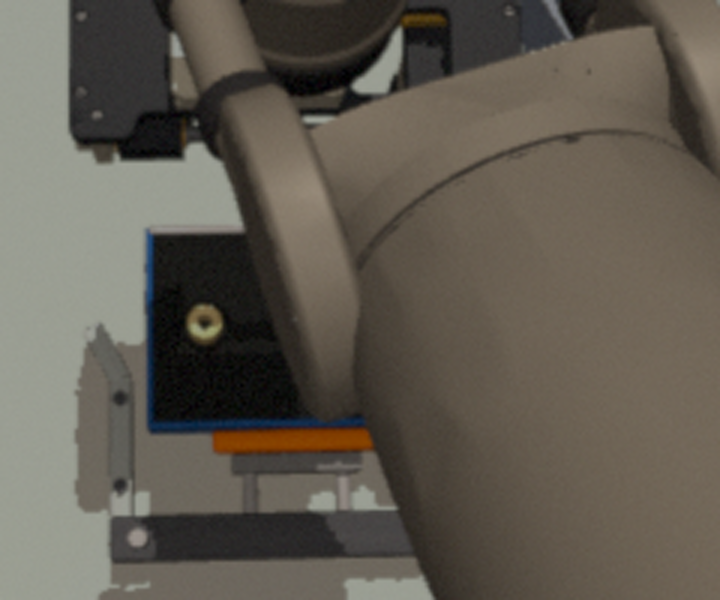

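View pics/i_w.png

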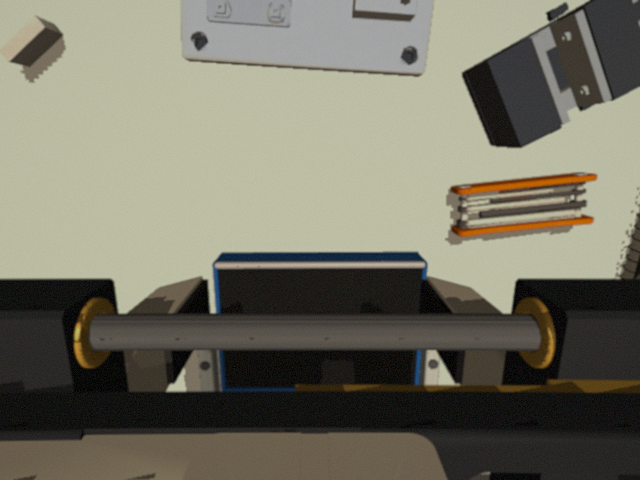

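Call:
move_arm(plan=[[0,0,0,3,2.07,0,5],[0,0,0,3,2.07,0,5],[0,0,0,3,2.07,0,5],[0,0,0,3,2.07,0,5],[0,0,0,3,2.07,0,5],[0,0,0,2.9,2.05,0,5],[0,0,0,0,0,0,5],[0,0,0,0,0,0,5],[0,0,0,0,0,0,5]])

```text
clock: 12.4
tcp_pos: [0.4172, 0.0297, 0.1445]
ee_rot: [2.132, -2.307, -0.001]
contact_force: [0.1, -0.7, -0.0]
gripper_width: 0.0503
```

Run:
```python
from h import *
s=arm.observe();print(s['clock'],s['tcp_pos'].round(4),Ro.from_rotvec(s['ee_rot']).as_matrix().round(4),s['gripper_width'])
c=arm.get_calibration('wrist')
im=arm.capture('wrist');cv2.imwrite('pics/j_w.png',im[:,:,::-1])
for o in arm.outline_of('wrist','bush_mid')[:2]:
    ys,xs=np.where(o['mask']);print(o['score'],o['pixel'],xs.min(),xs.max(),ys.min(),ys.max(),unproj(c,o['pixel'],.013).round(4))
```

```text
12.4 [0.4172 0.0297 0.1445] [[-7.900e-02 -9.969e-01 -1.000e-03]
 [-9.969e-01  7.900e-02  3.000e-04]
 [-2.000e-04  1.000e-03 -1.000e+00]] 0.05031798743348123
0.57 [312.9, 173.0] 300 327 157 186 [0.4611 0.0267 0.013 ]
```

View pics/j_w.png

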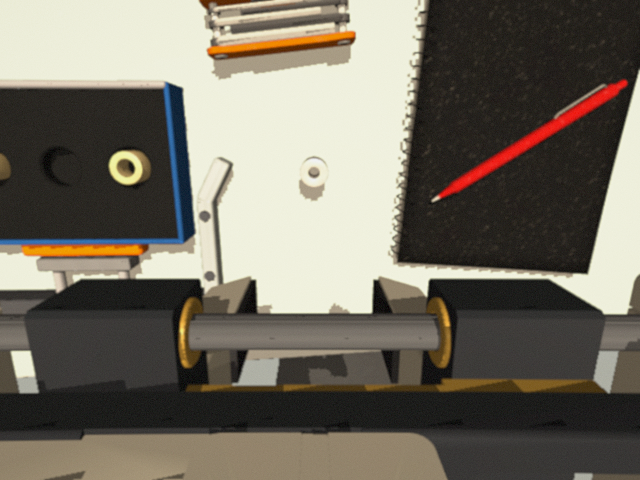

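Run:
```python
from h import *
c=arm.get_calibration('wrist')
m=arm.outline_of('wrist','bush_mid')[0]['mask']
th=np.linspace(0,2*np.pi,24,endpoint=False)
B=np.array([[.01*np.cos(t),.01*np.sin(t),z] for t in th for z in(0,.026)])
print(fitbox(B,np.r_[.465,.028,0],[m],[c]))
im=cv2.imread('pics/j_w.png')
z1=cv2.resize(im[145:200,285:345],None,fx=7,fy=7,interpolation=cv2.INTER_CUBIC)
z2=cv2.resize(im[135:215,10:180],None,fx=4,fy=4,interpolation=cv2.INTER_CUBIC)
out=np.zeros((z1.shape[0]+z2.shape[0],max(z1.shape[1],z2.shape[1]),3),np.uint8);out[:z1.shape[0],:z1.shape[1]]=z1;out[z1.shape[0]:,:z2.shape[1]]=np.clip(z2*1.6,0,255)
cv2.imwrite('pics/j_z.png',out[:,:800][:, :]);print(out.shape)
```

```text
(array([0.46355938, 0.02688607, 0.05142367]), np.float64(77.0))
(705, 680, 3)
```

```bash
python3 -c "
import cv2;a=cv2.imread('pics/j_z.png');print(a.shape);cv2.imwrite('pics/j_z2.png',a[:,:] if a.shape[0]<=600 else cv2.resize(a,None,fx=600/a.shape[0],fy=600/a.shape[0]))"
```

```text
(705, 680, 3)
```

View pics/j_z2.png

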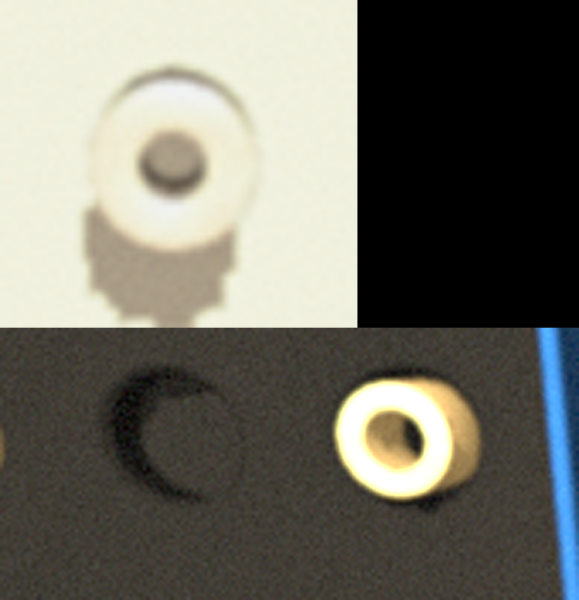

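Run:
```python
from h import *
c=arm.get_calibration('wrist');t=arm.get_calibration('top')
print('bush',unproj(c,(314,172.2),.026).round(4))
print('pocket',unproj(c,(61.4,166.1),.028).round(4))
print('ring',unproj(c,(125.5,167),.036).round(4))
for q,z in[((-0,83),.03),((164,84),.03),((182,237),.03),((181,241),.03)]:print(q,unproj(c,q,z).round(4))
# top at i: tray left corners
for q in[(150,425),(149,229)]:print('top',unproj(t,np.array(q)/3+[240,140],.03).round(4))
print('tan top',unproj(t,np.array((205,323))/3+[240,140],.04).round(4))
```

```text
bush [0.4632 0.0264 0.026 ]
pocket [0.4805 0.1996 0.028 ]
ring [0.477  0.1523 0.036 ]
(0, 83) [0.5352 0.2241 0.03  ]
(164, 84) [0.5274 0.1194 0.03  ]
(182, 237) [0.4247 0.1249 0.03  ]
(181, 241) [0.4218 0.1261 0.03  ]
top [0.4303 0.2834 0.03  ]
top [0.5366 0.2753 0.03  ]
tan top [0.4806 0.2495 0.04  ]
```

Call:
move_arm(plan=[[0,0,0,-0.05,-2.3,0,5],[0,0,0,0,-2.32,0,5],[0,0,0,0,0,3,5],[0,0,0,0,0,3,5],[0,0,0,0,0,2.5,5],[0,0,0,0,0,1,5],[0,0,0,0,0,0,5],[0,0,0,0,0,0,5]])

```text
clock: 13.22
tcp_pos: [0.4634, 0.0271, 0.0496]
ee_rot: [2.134, -2.304, -0.002]
contact_force: [-0.1, -0.2, 0.5]
gripper_width: 0.0498
```

```bash
python3 look.py k;python3 - <<'E'
from h import *
cv2.imwrite('pics/k_w.png',arm.capture('wrist')[:,:,::-1])
E
```

```text
13.2167 [0.4634 0.0271 0.0496] [-0.14 -0.16  0.52] [ 0.04  0.04 -0.02]
```

View pics/k_sc.png

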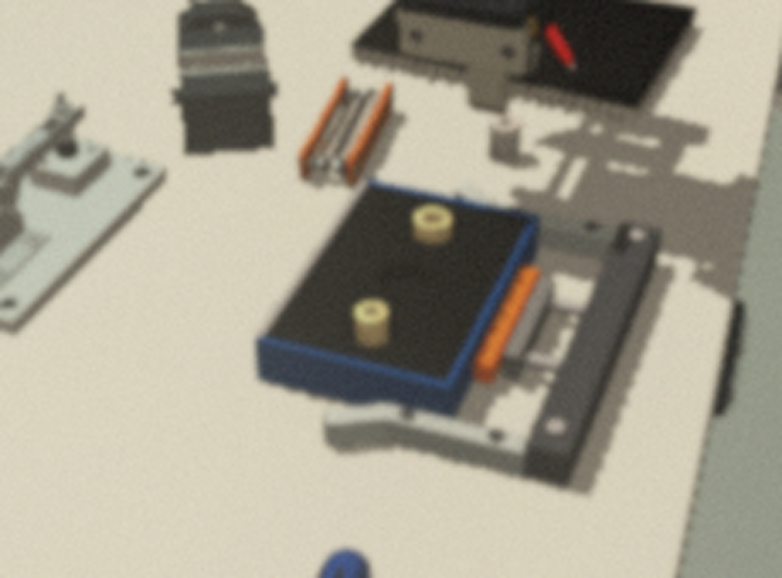

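View pics/k_w.png

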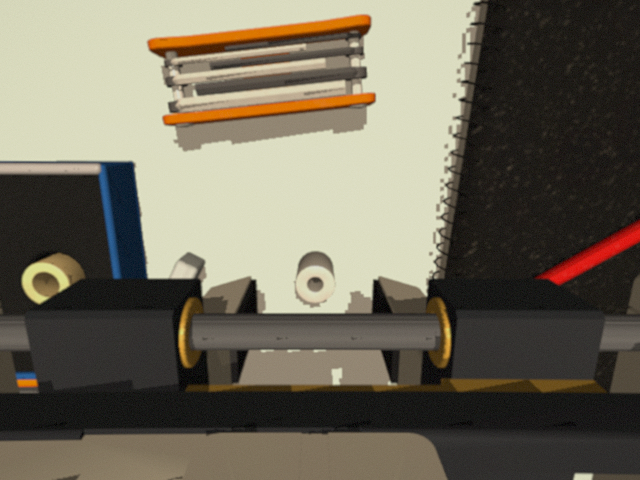

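Run:
```python
from h import *
c=arm.get_calibration('wrist');print(unproj(c,(315.5,284),.026).round(4), unproj(c,(315.5,284),.026)-arm.observe()['tcp_pos'])
```

```text
[0.4627 0.0257 0.026 ] [-0.00161415 -0.00104797 -0.02508076]
```

Call:
move_arm(plan=[[0,0,0,0,0,1.5,5],[0,0,0,0,0,1.5,5],[0,0,0,0,0,0.6,5],[0,0,0,0,0,0,5],[0,0,0,0,0,0,5]])

```text
clock: 13.78
tcp_pos: [0.4637, 0.0265, 0.0147]
ee_rot: [-2.133, 2.306, -0.001]
contact_force: [0.8, -0.7, -0.3]
gripper_width: 0.0499
```

Call:
move_arm(plan=[[0,0,0,0,0,0.1,4],[0,0,0,0,0,0,3],[0,0,0,0,0,0,1.5],[0,0,0,0,0,0,1.5],[0,0,0,0,0,0,1.5],[0,0,0,0,0,0,1.5],[0,0,0,0,0,0,1.5],[0,0,0,0,0,0,1.5]], squeeze=15)

```text
clock: 14.45
tcp_pos: [0.4634, 0.0265, 0.0133]
ee_rot: [-2.133, 2.306, -0.001]
contact_force: [-0.5, -0.0, 2.9]
gripper_width: 0.0188
```

Call:
move_arm(plan=[[0,0,0,0,0,-1,1.5],[0,0,0,0,0,-2,1.5],[0,0,0,0,0,-3,1.5],[0,0,0,0,0,-3,1.5],[0,0,0,0,0,0,1.5]])

```text
clock: 14.87
tcp_pos: [0.4663, 0.0262, 0.1077]
ee_rot: [-2.129, 2.302, -0.01]
contact_force: [0.7, -0.4, -0.2]
gripper_width: 0.0191
```

```bash
python3 look.py l;python3 - <<'E'
from h import *
s=arm.observe();print(s['tcp_pos'],s['gripper_width'],Ro.from_rotvec(s['ee_rot']).as_matrix().round(4))
cv2.imwrite('pics/l_w.png',arm.capture('wrist')[:,:,::-1])
E
```

```text
14.8667 [0.4663 0.0262 0.1077] [ 0.7  -0.42 -0.18] [ 0.02 -0.08 -0.01]
[0.4638103  0.02643263 0.10384347] 0.019168600509424764 [[-7.810e-02 -9.969e-01  2.400e-03]
 [-9.969e-01  7.810e-02 -4.000e-04]
 [ 2.000e-04 -2.400e-03 -1.000e+00]]
```

View pics/l_sc.png

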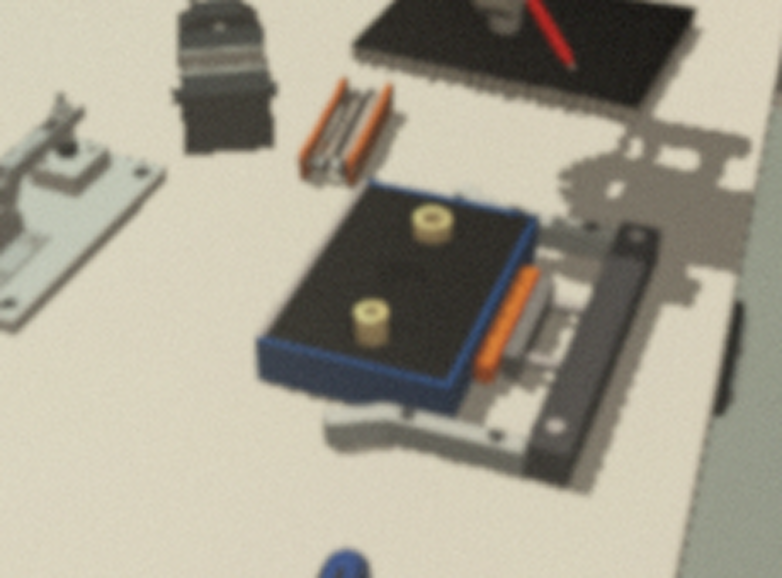

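View pics/l_w.png

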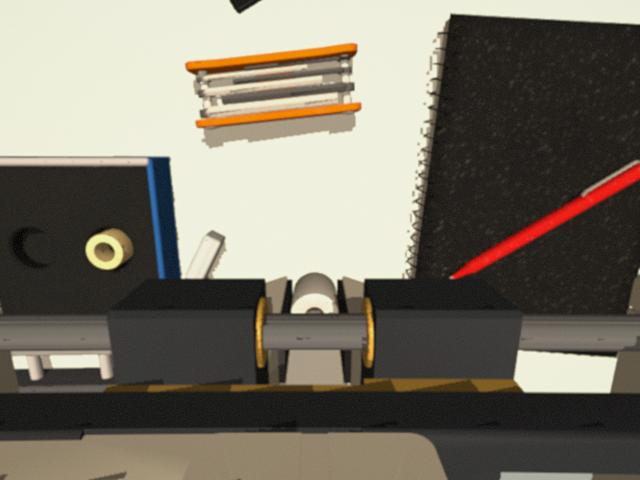

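Run:
```python
from h import *
c=arm.get_calibration('wrist');p=arm.observe()['tcp_pos'];z=p[2]
print(unproj(c,(315,273),z-.0133)-p-[.01,0,0], unproj(c,(315,312),z+.0127)-p)
print(unproj(c,(295,290),z-.0133)-p, unproj(c,(335,290),z-.0133)-p)
# pocket: left edge region
print(unproj(c,(36,247),.028).round(4))
im=cv2.imread('pics/l_w.png')[215:285,0:140];cv2.imwrite('pics/l_z.png',np.clip(cv2.resize(im,None,fx=5,fy=5,interpolation=cv2.INTER_CUBIC)*1.6,0,255))
```

```text
[-0.00162613 -0.00153289 -0.0133    ] [ 0.00094385 -0.0008988   0.0127    ]
[ 0.00066127  0.00852211 -0.0133    ] [-0.00081307 -0.01027276 -0.0133    ]
[0.4799 0.1964 0.028 ][ WARN:0@0.121] global loadsave.cpp:1063 imwrite_ Unsupported depth image for selected encoder is fallbacked to CV_8U.
```

View pics/l_z.png

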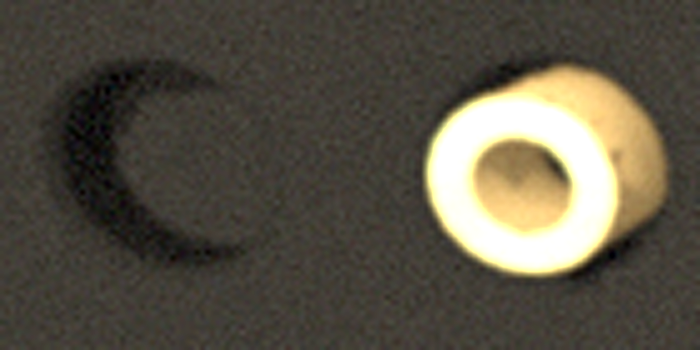

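Call:
move_arm(plan=[[0,0,0,-2.5,-0.1,0,1.5],[0,0,0,-3.5,-0.1,0,1.5],[0,0,0,-3.5,-0.08,0,1.5],[0,0,0,-3.5,0,0,1.5],[0,0,0,-2.5,0,0,1.5],[0,0,0,-2,0,0,1.5],[0,0,0,0,0,2,1.5],[0,0,0,0,0,1.5,1.5],[0,0,0,0,0,0,1.5],[0,0,0,0,0,0,1.5],[0,0,0,0,0,0,1.5]])

```text
clock: 15.93
tcp_pos: [0.4797, 0.2005, 0.0678]
ee_rot: [2.132, -2.306, -0.001]
contact_force: [-0.2, 0.6, -0.5]
gripper_width: 0.019
```

```bash
python3 look.py n;python3 - <<'E'
from h import *
s=arm.observe();print(s['tcp_pos'].round(4),s['gripper_width'],Ro.from_rotvec(s['ee_rot']).as_matrix().round(4))
cv2.imwrite('pics/n_w.png',arm.capture('wrist')[:,:,::-1])
E
```

```text
15.9333 [0.4797 0.2005 0.0678] [-0.16  0.59 -0.49] [ 0.01  0.01 -0.01]
[0.4802 0.2005 0.0686] 0.019166267655828073 [[-7.870e-02 -9.969e-01  8.000e-04]
 [-9.969e-01  7.870e-02  1.000e-04]
 [-2.000e-04 -8.000e-04 -1.000e+00]]
```

View pics/n_sc.png

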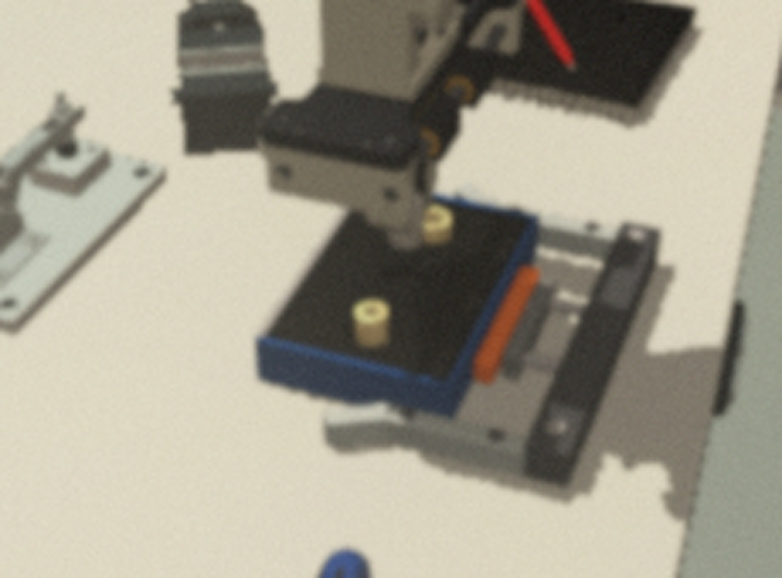

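View pics/n_w.png

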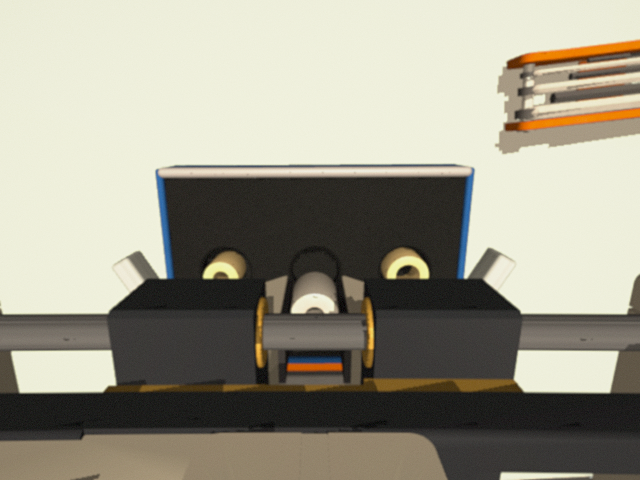

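Run:
```python
from h import *
c=arm.get_calibration('wrist');p=arm.observe()['tcp_pos'];z=p[2]
im=cv2.imread('pics/n_w.png')[235:300,280:350].astype(float);cv2.imwrite('pics/n_z.png',np.clip(cv2.resize(im,None,fx=8,fy=8,interpolation=cv2.INTER_CUBIC)*1.8,0,255).astype(np.uint8))
for r in(246,248,250):print(r,unproj(c,(315,r),.028))
print(unproj(c,(315,272),z-.0133)-p)
```

```text
246 [0.49401834 0.19855016 0.028     ]
248 [0.49291852 0.19863638 0.028     ]
250 [0.49181571 0.19872285 0.028     ]
[ 0.00888135 -0.00155308 -0.0133    ]
```

View pics/n_z.png

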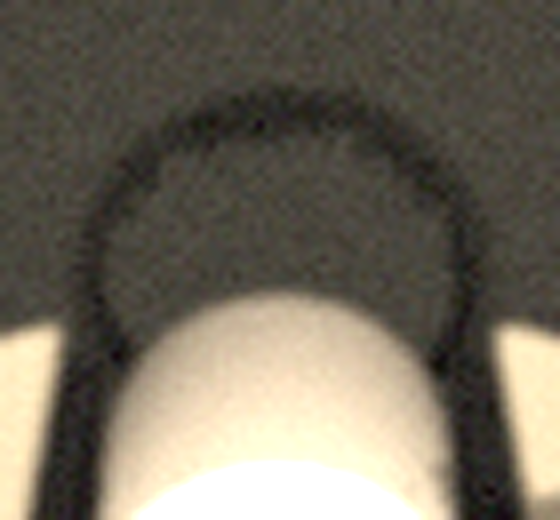

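Call:
move_arm(plan=[[0,0,0,0.05,-0.2,1,1.5],[0,0,0,0,0,1,1.5],[0,0,0,0,0,0.7,1.5],[0,0,0,0,0,0.4,1.5],[0,0,0,0,0,0.3,1.5],[0,0,0,0,0,0,1.5],[0,0,0,0,0,0,1.5]])

```text
clock: 16.67
tcp_pos: [0.4817, 0.2001, 0.0339]
ee_rot: [2.133, -2.306, -0.0]
contact_force: [0.6, -0.7, 0.7]
gripper_width: 0.0191
```

```bash
python3 look.py o;python3 - <<'E'
from h import *
im=arm.capture('wrist')[:,:,::-1];cv2.imwrite('pics/o_w.png',im)
cv2.imwrite('pics/o_wz.png',cv2.resize(im[180:400,140:500],None,fx=2.2,fy=2.2))
E
```

```text
16.6667 [0.4817 0.2001 0.0339] [ 0.59 -0.69  0.69] [ 0.06 -0.01 -0.02]
```

View pics/o_wz.png

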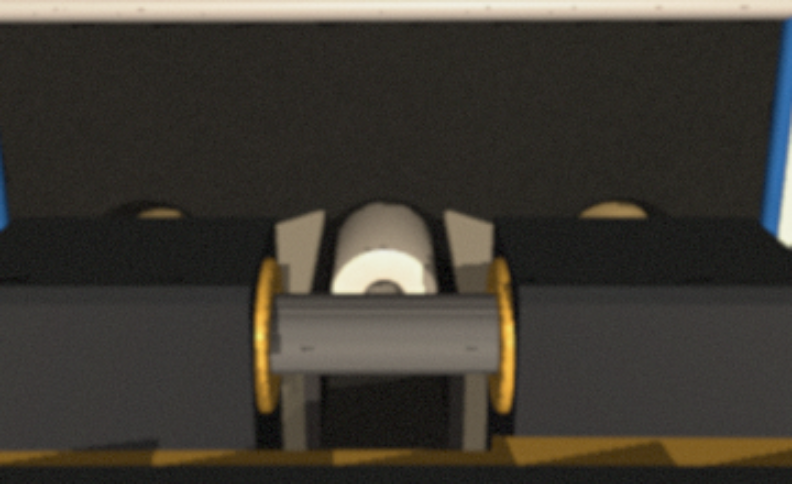

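Call:
move_arm(plan=[[0,0,0,0,0,0.1,1.5],[0,0,0,0,0,0.1,1.5],[0,0,0,0,0,0,1.5],[0,0,0,0,0,0,1.5]])

```text
clock: 17.15
tcp_pos: [0.4817, 0.2001, 0.0321]
ee_rot: [2.133, -2.307, 0.0]
contact_force: [-1.2, -0.5, 0.1]
gripper_width: 0.0188
```

Call:
move_arm(plan=[[0,0,0,0,0,0.05,1.5],[0,0,0,0,0,0,1.5]])

```text
clock: 17.32
tcp_pos: [0.4817, 0.2001, 0.0315]
ee_rot: [2.133, -2.307, 0.0]
contact_force: [-0.2, -0.2, -1.0]
gripper_width: 0.019
```

Call:
move_arm(plan=[[0,0,0,0,0,0.05,1.5],[0,0,0,0,0,0,1.5]])

```text
clock: 17.48
tcp_pos: [0.4818, 0.2001, 0.0313]
ee_rot: [-2.133, 2.306, -0.0]
contact_force: [-0.3, -0.2, 3.1]
gripper_width: 0.0189
```

Call:
move_arm(plan=[[0,0,0,0,0,0,2.0],[0,0,0,0,0,0,2.2],[0,0,0,0,0,0,2.5],[0,0,0,0,0,0,2.8],[0,0,0,0,0,0,2.8],[0,0,0,0,0,0,2.8]])

```text
clock: 17.98
tcp_pos: [0.4817, 0.2001, 0.031]
ee_rot: [2.133, -2.306, 0.0]
contact_force: [-0.0, 0.4, -0.8]
gripper_width: 0.0282
```

```bash
python3 look.py q;python3 - <<'E'
from h import *
im=arm.capture('wrist')[:,:,::-1];cv2.imwrite('pics/q_w.png',im)
cv2.imwrite('pics/q_wz.png',cv2.resize(im[180:400,140:500],None,fx=2.2,fy=2.2))
E
```

```text
17.9833 [0.4817 0.2001 0.031 ] [-0.02  0.4  -0.8 ] [-0.05 -0.01 -0.04]
```

View pics/q_wz.png

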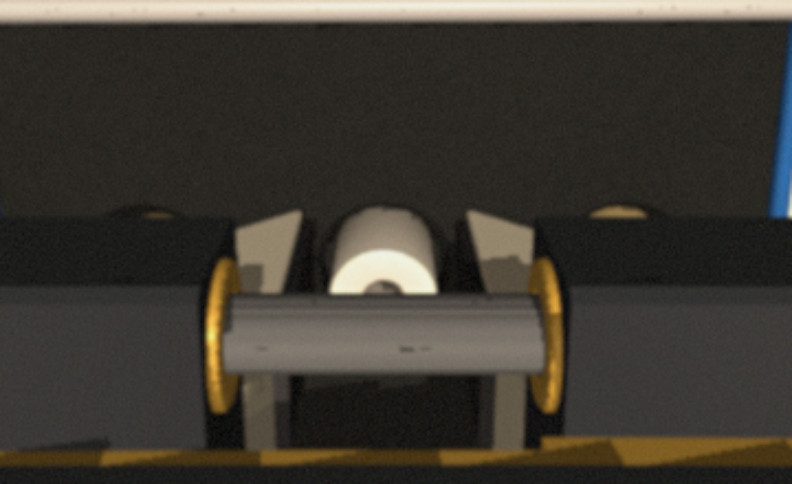

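Call:
move_arm(plan=[[0,0,0,0,0,-0.3,2.8],[0,0,0,0,0,-0.7,2.8],[0,0,0,0,0,-1.5,2.8],[0,0,0,0,0,-3,2.8],[0,0,0,0,0,-3,2.8],[0,0,0,0,0,-3,2.8],[0,0,0,3.5,1,-1,2.8],[0,0,0,3.5,1,0,2.8],[0,0,0,3.5,1,0,2.8],[0,0,0,3.5,1,0,2.8],[0,0,0,3.5,1,0,2.8],[0,0,0,3.5,0,0,2.8],[0,0,0,3.5,0,0,2.8],[0,0,0,3.5,0,0,2.8],[0,0,0,3.5,0,0,2.8],[0,0,0,0,0,0,2.8],[0,0,0,0,0,0,2.8]])

```text
clock: 19.55
tcp_pos: [0.4071, -0.1115, 0.1566]
ee_rot: [-2.128, 2.311, -0.001]
contact_force: [0.0, -0.5, 1.0]
gripper_width: 0.0281
```

```bash
python3 look.py r
```

```text
19.55 [ 0.4071 -0.1115  0.1566] [ 0.03 -0.53  1.  ] [0.06 0.04 0.  ]
```

View pics/r_tc.png

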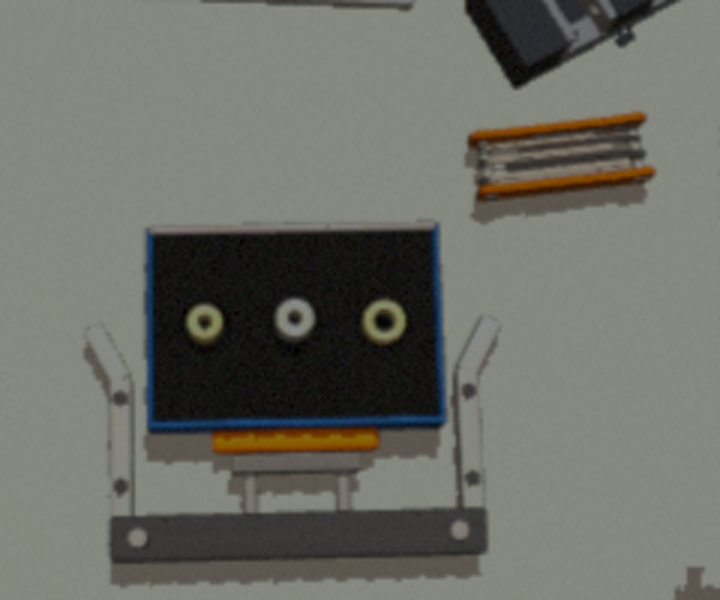

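View pics/r_sc.png

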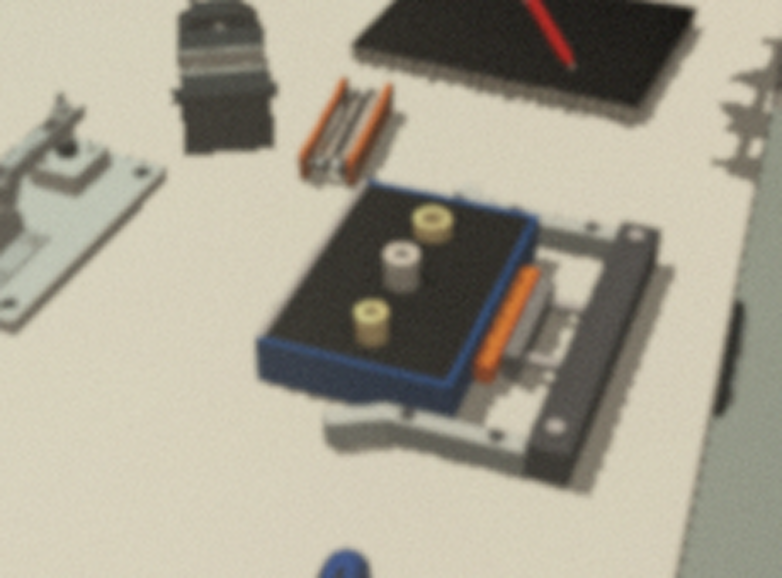

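Run:
```python
from h import *
t=arm.get_calibration('top')
D=np.array([.3668,.2103]);a=-.078;R=np.array([[np.cos(a),-np.sin(a)],[np.sin(a),np.cos(a)]])
for n,q,z in[('bush',(295,318),.044),('tan',(205,322),.04),('ring',(384,321),.036),('c',(149,229),.03),('c',(438,225),.03),('c',(443,419),.03),('c',(150,423),.03)]:
    print(n,((unproj(t,np.array(q)/3+[240,140],z)[:2]-D)@R).round(4))
arm.hand_in()
```

```text
bush [0.1117 0.0002]
tan [0.1109 0.0479]
ring [ 0.1108 -0.0475]
c [0.1642 0.078 ]
c [ 0.1642 -0.0789]
c [ 0.0586 -0.0777]
c [0.0587 0.0778]
the job is handed in; nothing more can be done
```

I dragged the tray into the dock and set the steel bush upright in its middle pocket. I handed the job in at about 19.6 s on the robot's clock, well inside the 56 s limit.

**Tray:** I hooked both open fingertips behind the far wall and drew the tray in, moving it about 16 mm left on the way to centre it. Dragging took about 5 N. On the stop the pull rose to about 15.3 N, which is roughly 10 N on the stop, and I held it there before easing off.

**Bush:** I gripped the steel bush by its upper part and lowered it into the middle pocket until it touched the floor (about 3 N). Then I released it and moved the arm clear.

**Last checks (top and side pictures):**
- **Tray position:** its origin is at about x = 111 mm in the dock's frame, centred to within about 1 mm, and square to the rails by eye and by its corners. It looks to be against the orange stop.
- **Steel bush:** upright and within about 1 mm of the midpoint between the other two bushes.
- **Other bushes:** the tan bush and the brass ring are still in their pockets.
- **Hex keys and screwdriver:** I saw no sign that the hex keys had moved. I did not measure either one at the end; only the tip of the screwdriver handle was in the last pictures, but the arm never worked near it.

Two things are less certain. The top and wrist cameras disagreed by about 4 mm on where the tray's far wall was at the start, and I settled that by feeling for contact. The small force left on the stop after release can't be measured directly; I am judging that contact from the pictures alone.

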